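# Press the missing corner post into the stacking tray and hold it

### The arm

A 7-joint arm with a two-finger parallel gripper is mounted at the origin on a cart in front of the work surface, level with it; the furniture and walls round the work are solid. World frame = base frame: x ahead of the robot, y to its left, z up, the work surface at z = 0. Lengths are in m, angles in rad, forces in N, time in s.
With the tool pointing down it reaches from about 0.4 to 0.75 m from the base axis. Payload 19.5 kg.
Tool frame: the origin (TCP) lies at the very end of the fingers, on their centre line; the grasp point (between the pads) lies 19 mm behind it; x points along the fingers, y is the direction in which the jaws open and shut, and the axes are right-handed (so a half turn about x gives the same grasp; the last joint's range is limited). The gripper opens to 85 mm and grips with 20 to 120 N. Pads are 22 mm wide; open, the fingers measure 114 mm over their backs; the gripper's body (76 mm by 85 mm) begins 54 mm behind the grasp point. The pads swing forward as they close: fully open they stand 13 mm farther back than shut.
Start: joints at [-1.356, 0.707, -0.028, 1.485, 0.022, 0.951, -0.075], TCP at [0.146, 0.556, 0.196] pointing down, gripper open.
Joint ranges: [-2.71, 2.71], [-0.32, 2.16], [-1.57, 1.52], [0, 2.45], [-1.46, 4.6], [0, 2.02], [-2.83, 2.83]. Speed limits (rad/s): [1.89, 1.89, 2.57, 2.57, 3.01, 3.01, 3.01].

### API

Orientations are given as a unit quaternion [x, y, z, w].
In Python, from cell import * gives the robot as it stands.
- The arm moves only by the tool arm_command, never from a script. Its argument "series" is a list of rows, each a list of 2 entries, a list of its own where there are three numbers: the shift along the tool's x, y, z in m, then the turn about the tool's x in rad. In form: [[[tx, ty, tz], spin], ...]. A call has 1 to 5 rows; each row is the pose to reach, as a shift and turn from the pose commanded when the call began, along the tool's axes at that moment; what a row does not reach only later rows make up. A row lasts 1/10 s, in which the tool goes at most 50 mm and 8.59 degrees, less where a joint would pass 70% of its speed; a pose out of reach is approached as far as the arm can. A call with a gripper value outside its range is refused whole. "claw" is the opening, from 0 (shut) to 1 (fully open), set as the call begins (left out, the last holds). The fingers move at their own pace and stop on an object; "force" is the grip in N (left out, the last holds). Time passes only in rows, so rows that repeat a pose let the fingers close. It gives the time, the measured TCP pose, the force and the opening at its end, in the units of the state.
- observe(): the state, without advancing time (a new reading comes with each control period).
- camera(name): name is "side" or "top"; returns a dict with "img" (480x640x3 uint8, red, green, blue), "depth" (480x640 float32, m along the optical axis (not along the pixel's ray), 0 where there is no reading), "fov_y" (degrees; the focal length in pixels is half the picture's height over the tangent of half this angle, whatever the lens; pixels are square), "cx", "cy" (the principal point, pixels), "R" (3x3) and "t" (3): a world point X has camera coordinates R X + t. Camera axes: x right, y down, z forward; pixel columns grow to the right and rows downward; lengths in m; the calibration is good to about 2 mm. A picture is of the moment at which its call begins.
- finish_job(): hands the job in, once; it reports no verdict.
Trained networks look in the newest picture that a camera, given by its name, has taken for a name from the list of things; names that differ only in an ending like _2 or _b are one class to them, and where a whole thing is asked for, a point or a joint stands for the part that bears it (a point fixed in the world has none). Each returns a list of dicts, best first, with "p" (0 to 1); they miss things now and then, are a little off and sometimes report something else, mostly with a low value. They report only what shows in the picture. A call takes as long as a camera call. They do not tell look-alikes from the thing itself.
- look_for(camera, label): "centre" ([x, y, z] in m, in world coordinates, good to about 4 mm: the middle of the surface that is visible of it).
- regions_of(camera, label): "pixels" (480x640 bool, what is visible of it).
- pinpoint(camera, label): "centre" ([x, y, z] in m, in world coordinates, good to about 4 mm: a listed point, or the origin of a listed thing).
The state is a dict: "time": time; "q": joint angles; "dq": joint speeds; "joint_efforts": joint torques, N m; "ee_pos": TCP position; "tcp_rot": TCP orientation; "wrist_force": force on the tool from outside, world axes, zero at the start; "moment": the same for the moment, N m; "width": finger opening in m.
Only numpy, scipy, OpenCV 4.12 (cv2) and the standard library are available. Lean on these libraries where they do the work, as an engineer would, in place of code of your own. Each camera call takes 0.05 s, during which the arm holds its last target. There are 200 camera calls.

### The job

The wooden stacking tray has lost one of its four dark corner posts. Pick up the loose post, stand it upright on the tray floor in the empty corner, turned like the other three (bevelled edge towards the middle of the tray), and press it into the corner so that it bears firmly against both rims at once, without ramming it. Finish while still holding it pressed there, as if waiting for glue to grab, and leave the tape, timer and peeler where they are.

Things in the scene. Friction and masses are not known exactly. Their poses are not given: they have to be found in the camera images.
- tray: Pale wooden tray, fixed, rigid. Origin: centre of its underside on the worktop; z up, x along its long side. Floor top at z = 10 mm; inside 180 (x) by 140 (y) mm; rims 14 mm thick, tops at z = 42 mm. Brass handles stand 26 mm out of the short sides. Dark posts like the loose one are fixed in three corners, centred at (-70,50), (-70,-50), (70,-50) mm, tops at z = 104 mm; the +x +y corner is empty.
- empty_corner (a point): The point where the two inner rim faces meet the tray floor in the empty corner: (90, 70, 10) mm in the tray frame, same axes as the tray. The free space of the corner lies to its -x and -y.
- rim_short: The rim on the tray's +x side (part of the fixed tray; its pose is that of the tray). Its inner face is the plane x = 90 mm of the tray frame, 10 to 42 mm high.
- rim_long: The rim on the tray's +y side (part of the fixed tray; its pose is that of the tray). Its inner face is the plane y = 70 mm of the tray frame, 10 to 42 mm high. Friction (about 0.5 to 0.7) on the floor or one rim can take up the push meant for the other rim, so do not lean on the floor while pressing.
- post: Loose dark rigid post, 0.08-0.13 kg, upright on the worktop. Origin: centre of underside, z up. Faces at x, y = +-20 mm; 84 mm tall plus a pale dowel (16 mm wide, 10 high). A bevel from (-20,-4) to (-4,-20) mm cuts off the -x -y edge; the whole +x, +y faces go against the rims. Seated: axes as the tray's, origin at (70,50,10) mm in the tray frame. Grip it by its faces, above rim height.
- post_bevel (a point): Middle of the bevelled face of the loose post: (-12, -12, 42) mm in its frame.
- masking_tape: Bystander: roll of masking tape, 98 mm across, 25 mm high, lying flat. Origin at the centre of its underside.
- kitchen_timer: Bystander: round kitchen timer with red top, 69 mm across, 44 mm high. Origin at the centre of its underside.
- peeler: Bystander: green peeler, 170 x 25 x 18 mm, lying along its x. Origin at the centre of its underside.
Not all that is in view belongs to the job. There is more than one size of the post; the job needs the smallest.

How it is judged:
On the way:
1. the loose post is picked up by the gripper, its foot more than 30 mm above the worktop (height (world z) of post above 0.03 m and contact force between the fingers and post above 0.5 N), for 0.2 s.
At the end, for the whole second after the job is handed in: Post upright (0.05 rad) on the tray floor (2.5 mm), within 3.5 mm of its seat in the empty corner, turned as the tray (0.06 rad), bevel to the middle, at rest, pressing each of the corner's two rims with over 2 N while the fingers still bear on it with over 1.5 N (x of post in the frame of tray between 0.0665 and 0.0735 m and y of post in the frame of tray between 0.0465 and 0.0535 m and z of post in the frame of tray between 0.006 and 0.0125 m and x of post_bevel in the frame of tray below 0.064 m and y of post_bevel in the frame of tray below 0.044 m and angle between the x axis of post and the x axis of tray, either way round below 0.06 rad and angle between post's own z axis and vertical below 0.05 rad and contact force between post and rim_short above 2 N and contact force between post and rim_long above 2 N and contact force between the fingers and post above 1.5 N and linear speed of post below 0.01 m/s); the arm keeps its last pose, push and grip.
It fails at once if a rim is rammed: the post presses on it with more than 60 N (contact force between post and rim_short above 60 N or contact force between post and rim_long above 60 N).
It fails at once if the post is tipped over (more than 0.7 rad) (angle between post's own z axis and vertical above 0.7 rad).
It fails at once if the tape, timer or peeler is moved more than 20 mm (distance of any of masking_tape, kitchen_timer, peeler from where it was at the start of the episode above 0.02 m).
It also fails if it takes over 54 s, if anything falls off the work surface, if the arm or the gripper's body presses on something with over 40 N, if the wrist force passes 120 N, or if a joint passes its speed limit or range.

## Working session

There is one attempt and no reset: what is moved stays moved. The work goes in short steps, Python scripts to look and compute and a tool call to move; the robot and the scene stay as the last step left them, time stands still between calls to the robot, and variables do not carry over. Pictures are saved under pics/ and viewed, about 8 in all and at most 12, crops included, and the job is handed in when it is done.

Besides the shell and the picture viewer there is one more tool, called after "Call:" as name(argument=value, ...), one argument or row to a line, values as JSON. arm_command: Moves the arm, as the interface text tells. Its arguments: {"type":"object","properties":{"series":{"type":"array","items":{"type":"array"}},"claw":{"type":"number"},"force":{"type":"number"}},"required":["series"]}

```bash
mkdir -p pics; ls; cat > h.py <<'E'
from cell import *
import numpy as np, cv2
def K(c):
    f=240/np.tan(np.radians(c['fov_y'])/2); return f
def cloud(c):
    f=K(c); v,u=np.mgrid[:480,:640]; z=c['depth']
    P=np.stack([(u-c['cx'])*z/f,(v-c['cy'])*z/f,z],-1)
    return (P-c['t'])@c['R']   # world
def proj(c,X):
    p=c['R']@np.array(X)+c['t']; f=K(c); return [round(float(f*p[0]/p[2]+c['cx'])),round(float(f*p[1]/p[2]+c['cy']))]
def save(c,n): cv2.imwrite('pics/'+n,c['img'][:,:,::-1])
E
python3 - <<'E'
from h import *
np.set_printoptions(precision=4,suppress=True)
s=observe(); print({k:np.round(v,3) for k,v in s.items()})
for n in ('side','top'):
    c=camera(n); save(c,n+'0.png'); print(n,c['fov_y'],c['R'].tolist(),c['t'])
    for l in ('tray','post','empty_corner','masking_tape','kitchen_timer','peeler'):
        for r in pinpoint(n,l)[:5]: print(l,np.round(r['centre'],4),round(r['p'],2),proj(c,r['centre']))
    for r in look_for(n,'post'): print('look post',np.round(r['centre'],4),round(r['p'],2))
E
```

```text
pics
{'time': np.float64(0.0), 'q': array([-1.356,  0.707, -0.028,  1.485,  0.022,  0.951, -0.075]), 'dq': array([ 0.   , -0.001,  0.   , -0.001, -0.001, -0.001,  0.   ]), 'joint_efforts': array([  0.   , -88.322,   1.235, -23.617,   0.017,   0.007,   0.   ]), 'ee_pos': array([0.146, 0.556, 0.196]), 'tcp_rot': array([ 0.09 ,  0.701, -0.091,  0.701]), 'wrist_force': array([ 0.044, -0.376,  1.058]), 'moment': array([-0.003,  0.021,  0.028]), 'width': np.float64(0.085)}
side 56.288701881110384 [[-0.9824723403652145, -0.18480683623893338, -0.024383061675146634], [-0.0743055220389406, 0.5082282414673757, -0.8580109229896196], [0.1709584446929091, -0.84116020344185, -0.513052358277249]] [0.5953 0.089  0.8666]
tray [ 0.537  -0.1433 -0.003 ] 0.84 [358, 235]
tray [0.4919 0.1494 0.0377] 0.29 [365, 298]
post [0.5061 0.1579 0.001 ] 0.76 [356, 316]
post [0.5168 0.2469 0.0008] 0.75 [344, 349]
post [0.4075 0.0806 0.0014] 0.7 [412, 295]
masking_tape [ 0.7792 -0.0483  0.0011] 0.65 [249, 246]
kitchen_timer [0.7832 0.1046 0.0051] 0.61 [223, 283]
peeler [ 0.7523 -0.2445 -0.0011] 0.65 [282, 210]
look pos
[... 207 characters left out ...]
0541150071, 0.023318754911549975, -0.21787954071154078], [0.21792080087744634, -0.0007878038890025479, -0.975966138710747]] [0.0198 0.5944 0.9227]
tray [ 0.5366 -0.1474 -0.0026] 0.56 [375, 267]
tray [ 0.7823 -0.0469  0.0016] 0.3 [330, 169]
post [0.5189 0.2536 0.0036] 0.92 [205, 278]
post [ 0.506   0.1581 -0.0017] 0.68 [246, 283]
post [0.4062 0.0792 0.0003] 0.62 [280, 326]
empty_corner [ 0.5553 -0.0304  0.0129] 0.66 [326, 259]
masking_tape [ 0.7797 -0.0453 -0.0031] 0.87 [329, 171]
kitchen_timer [0.7834 0.1035 0.0024] 0.95 [269, 170]
peeler [ 0.7522 -0.2446  0.001 ] 0.82 [410, 179]
look post [0.5002 0.1563 0.0811] 0.75
look post [0.5121 0.2442 0.1088] 0.74
look post [0.4064 0.076  0.109 ] 0.71
```

View pics/top0.png

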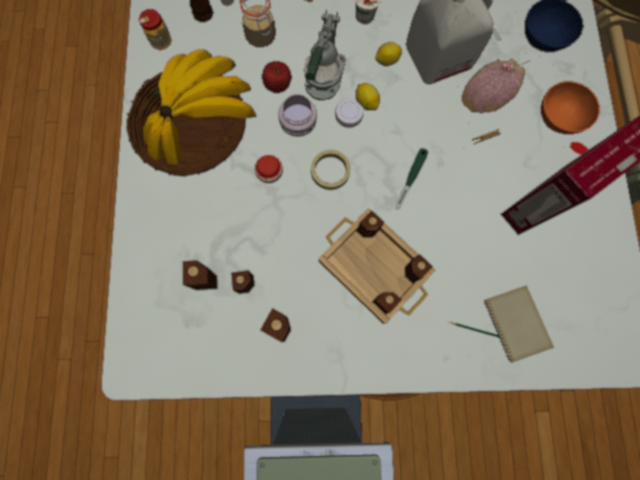

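```bash
cat > a.py <<'E'
from h import *
import pickle
np.set_printoptions(precision=4,suppress=True)
# loose-post candidates: top faces, sizes
for n in ('top',):
    c=camera(n); P=cloud(c); pickle.dump(c,open('top.pkl','wb'))
    for r in regions_of(n,'post')[:6]:
        m=r['pixels']&(c['depth']>0); Q=P[m]; z=Q[:,2]; h,e=np.histogram(z,bins=np.arange(0,.16,.002))
        print('reg',round(r['p'],2),m.sum(),[(round(e[i],3),int(h[i])) for i in np.argsort(-h)[:6]],'zmax',z.max(), np.median(Q,0))
        zt=[b for b in range(len(h)) if h[b]>0]
        zm=e[np.argmax(h)]; T=Q[abs(z-zm-.001)<.004]
        rc=cv2.minAreaRect((T[:,:2]*1000).astype(np.float32)); print('   top rect mm',rc)
# tray rim tops
    m=(abs(P[...,2]-.042)<.005)&(c['depth']>0)&(P[...,1]<.02)&(P[...,0]>.38)&(P[...,0]<.72)&(P[...,1]>-.34)
    T=P[m]; print('rim',len(T),cv2.minAreaRect((T[:,:2]*1000).astype(np.float32)),np.median(T[:,2]))
c=camera('side'); s=c['img'][170:400,170:470]
cv2.imwrite('pics/sidecrop.png',cv2.resize(s,None,fx=2.6,fy=2.6,interpolation=cv2.INTER_CUBIC)[:,:,::-1])
E
python3 a.py
```

```text
reg 0.9 882 [(np.float64(0.108), 224), (np.float64(0.106), 119), (np.float64(0.11), 99), (np.float64(0.12), 31), (np.float64(0.104), 26), (np.float64(0.122), 25)] zmax 0.12527741542139978 [0.5106 0.247  0.1077]
   top rect mm ((517.746337890625, 251.44874572753906), (52.098480224609375, 51.71141815185547), 2.252702474594116)
reg 0.67 649 [(np.float64(0.108), 237), (np.float64(0.106), 131), (np.float64(0.11), 103), (np.float64(0.12), 34), (np.float64(0.122), 21), (np.float64(0.104), 16)] zmax 0.12563052770346692 [0.4024 0.0774 0.109 ]
   top rect mm ((404.7624206542969, 78.6825942993164), (51.504730224609375, 51.76860809326172), 59.529300689697266)
rim 1634 ((536.5411987304688, -142.79994201660156), (207.7141571044922, 168.66961669921875), 44.069190979003906) 0.04136592325114515
```

The top view shows three free-standing dark posts, at about (198,275), (242,281) and (276,325), and the tray at (377,265) with its left corner (325,257) empty. The two posts at (198,275) and (276,325) measure about 52 mm wide and 108 mm high. The middle one at (242,281) looks smallest, at about 40 mm wide. I'll confirm that in a crop.

```bash
cat > b.py <<'E'
from h import *
import pickle
np.set_printoptions(precision=4,suppress=True)
def rectfit(T,w):  # T mm Nx2
    return cv2.minAreaRect(T.astype(np.float32))
for n in ('top','side'):
    c=camera(n); P=cloud(c); ok=c['depth']>0
    m=ok&(np.hypot(P[...,0]-.506,P[...,1]-.158)<.045)&(P[...,2]>.03)
    z=P[m][:,2]; h,e=np.histogram(z,bins=np.arange(.03,.14,.002)); print(n,'hist',[(round(float(e[i]),3),int(h[i])) for i in np.argsort(-h)[:6]],z.max())
    t=m&(abs(P[...,2]-.084)<.004); T=P[t][:,:2]*1000; print('face',len(T),rectfit(T,0),T.mean(0),np.median(P[t][:,2]))
    hull=cv2.convexHull(T.astype(np.float32)); ap=cv2.approxPolyDP(hull,4,True); print(ap[:,0].tolist())
    m=ok&(abs(P[...,2]-.042)<.005)&(P[...,1]<.02)&(P[...,0]>.38)&(P[...,0]<.72)&(P[...,1]>-.34)
    T=P[m]; print('rim',len(T),cv2.minAreaRect((T[:,:2]*1000).astype(np.float32)),np.median(T[:,2]))
    for zz in [(.1,.108)]:
        m=ok&(P[...,2]>.1)&(P[...,2]<.107)&(P[...,1]<.0)&(P[...,0]>.4)&(P[...,0]<.7)&(P[...,1]>-.3)
        k,L,st,ce=cv2.connectedComponentsWithStats(m.astype(np.uint8))
        for i in range(1,k):
            if st[i,4]>30:
                T=P[L==i]; print('fixed',st[i,4],T.mean(0),cv2.minAreaRect((T[:,:2]*1000).astype(np.float32)))
    if n=='top': a=cv2.resize(c['img'][240:345,175:300],(625,525),interpolation=cv2.INTER_CUBIC); cv2.imwrite('pics/tc.png',a[:,:,::-1])
    for r in pinpoint(n,'post_bevel'): print('bevel',np.round(r['centre'],4),round(r['p'],2))
    for r in pinpoint(n,'empty_corner'): print('ec',np.round(r['centre'],4),round(r['p'],2))
E
python3 b.py
```

```text
top hist [(0.082, 103), (0.084, 97), (0.08, 43), (0.092, 28), (0.086, 20), (0.078, 10)] 0.09602278132351652
face 263 ((502.2165222167969, 157.84902954101562), (40.032711029052734, 40.00385284423828), 7.356487274169922) [502.6971 159.2371] 0.08373356344853478
[[523.4003295898438, 143.11610412597656], [517.562255859375, 177.43319702148438], [481.20233154296875, 175.19635009765625], [482.8296203613281, 151.68673706054688], [499.40008544921875, 138.55975341796875]]
rim 1646 ((532.8948974609375, -146.38314819335938), (217.58551025390625, 169.2857666015625), 44.030128479003906) 0.041359558625258364
fixed 37 [ 0.6209 -0.1298  0.1033] ((621.4024047851562, -129.59620666503906), (13.991559982299805, 12.972421646118164), 3.0485150814056396)
fixed 43 [ 0.5215 -0.227   0.1036] ((521.4041748046875, -227.2982177734375), (13.880125045776367, 14.284021377563477), 59.41765594482422)
fixed 48 [ 0.4516 -0.1554  0.1033] ((451.71795654296875, -155.18736267089844), (14.047019004821777, 14.528215408325195), 87.33818054199219)
bevel [0.495  0.1462 0.0395] 0.82
bevel [0.5358 0.2361 0.053 ] 0.77
ec [ 0.5538 -0.0302  0.0125] 0.58
side hist [(0.08, 122), (0.082, 114), (0.076, 28), (0.09, 27), (0.074, 23), (0.072, 22)] 0.09337214923291029
face 255 ((503.2809753417969, 160.9091796875), (39.75302505493164, 40.3394889831543), 4.91877555847168) [503.6217 165.3883] 0.0820527340057353
[[522.0971069335938, 142.28421020507812], [520.5590209960938, 180.86976623535156], [482.0262451171875, 176.0696258544922], [484.2074279785156, 150.72482299804688], [497.26409912109375, 142.6922149658203]]
rim 944 ((537.2005004882812, -140.01931762695312), (208.82571411132812, 171.41647338867188), 43.90055465698242) 0.03973874149346163
bevel [0.4108 0.058  0.0516] 0.93
bevel [0.4962 0.1481 0.0384] 0.89
bevel [ 0.7754 -0.0451  0.0026] 0.59
bevel [ 0.7503 -0.2451  0.    ] 0.35
ec [ 0.5565 -0.0254  0.0074] 0.57
ec [ 0.5408 -0.1413  0.0009] 0.52
```

View pics/tc.png

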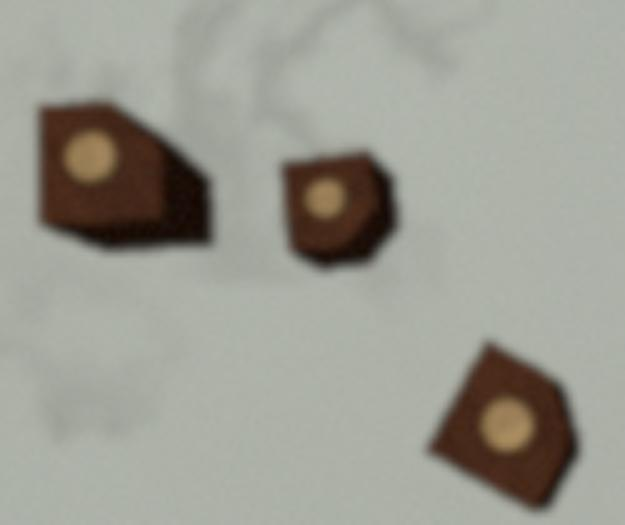

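View pics/sidecrop.png

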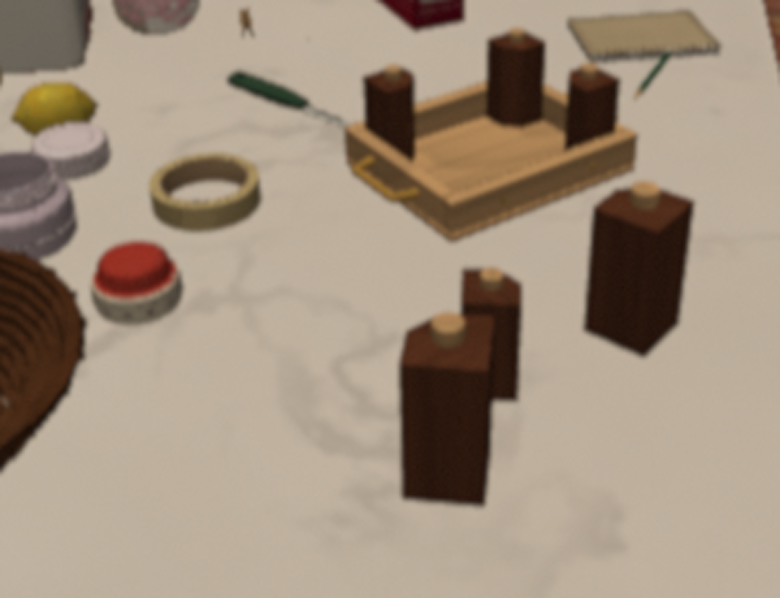

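Confirmed: the middle post at (242,281) in the top picture is the smallest, about 40 mm wide and 84 mm high, with its bevel towards world -x/-y (yaw about 6°). The other two are about 52 mm wide and 108 mm high. From the dowels of the fixed posts, the tray yaw is about 44.3° and the seat is about (0.551, -0.058). I'm moving over the post now.

Call:
arm_command(
  series=[
    [[0,-0.287,0.445],1.21],
    [[0,-0.287,0.445],1.21],
    [[0,-0.287,0.445],1.21],
    [[0,-0.287,0.445],1.21],
    [[0,-0.287,0.445],1.21],
  ],
  claw=1,
  force=60,
)

```text
time: 1.75
ee_pos: [0.3159, 0.3701, 0.1966]
tcp_rot: [0.343, 0.618, -0.343, 0.618]
wrist_force: [1.7, 0.6, 0.1]
width: 0.0854
```

```bash
cat > g.py <<'E'
import sys
from h import *
from scipy.spatial.transform import Rotation as Ro
s=observe(); R=Ro.from_quat(s['tcp_rot']).as_matrix()
yaw=np.degrees(np.arctan2(R[1,1],R[0,1]))
print('t',round(float(s['time']),2),'ee',np.round(s['ee_pos'],4),'yaw_y',round(yaw,2),'tilt',np.round(R[:,0],3),'F',np.round(s['wrist_force'],1),'w',round(float(s['width']),4))
a=np.radians(44.3); f=s['wrist_force']; print('Ftray',round(f[0]*np.cos(a)+f[1]*np.sin(a),1),round(-f[0]*np.sin(a)+f[1]*np.cos(a),1))
if len(sys.argv)>1:
    x,y,z,w=map(float,sys.argv[1:5]); d=R.T@(np.array([x,y,z])-s['ee_pos']); print('shift',np.round(d,4),'spin',round(-np.radians((w-yaw+180)%360-180),4))
E
python3 g.py .504 .165 .196 6
```

```text
t 1.75 ee [0.3159 0.3701 0.1966] yaw_y 31.97 tilt [ 0.  0. -1.] F [1.7 0.6 0.1] w 0.0854
Ftray 1.6 -0.7
shift [0.0006 0.051  0.2736] spin 0.4532
```

Call:
arm_command(
  series=[
    [[0,0.05,0.255],0.42],
    [[0,0.05,0.255],0.42],
    [[0,0.05,0.255],0.42],
    [[0,0.05,0.255],0.42],
    [[0,0.05,0.255],0.42],
  ],
)

```text
time: 2.25
ee_pos: [0.4878, 0.1885, 0.1965]
tcp_rot: [0.463, 0.535, -0.463, 0.535]
wrist_force: [-0.7, 0.8, 0.1]
width: 0.0853
```

```bash
python3 g.py .504 .165 .11 6
```

```text
t 2.25 ee [0.4878 0.1885 0.1965] yaw_y 8.25 tilt [ 0.  0. -1.] F [-0.7  0.8  0.1] w 0.0853
Ftray 0.1 1.1
shift [0.0865 0.0127 0.0256] spin 0.0393
```

Call:
arm_command(
  series=[
    [[0,0,0],0],
    [[0,0,0],0],
  ],
)

```text
time: 2.45
ee_pos: [0.487, 0.1893, 0.1962]
tcp_rot: [0.463, 0.534, -0.463, 0.534]
wrist_force: [0.7, 0.6, 0.6]
width: 0.0851
```

```bash
python3 g.py .504 .165 .115 6
```

```text
t 2.45 ee [0.487  0.1893 0.1962] yaw_y 8.14 tilt [-0. -0. -1.] F [0.7 0.6 0.6] w 0.0851
Ftray 0.9 -0.0
shift [0.0812 0.0134 0.0265] spin 0.0373
```

Call:
arm_command(
  series=[
    [[0,0.013,0.0265],0.037],
    [[0.08,0.013,0.0265],0.037],
    [[0.08,0.013,0.0265],0.037],
    [[0.08,0.013,0.0265],0.037],
  ],
)

```text
time: 2.85
ee_pos: [0.5011, 0.1664, 0.1137]
tcp_rot: [0.471, 0.527, -0.474, 0.525]
wrist_force: [1.0, -0.1, 1.6]
width: 0.0854
```

```bash
python3 g.py .504 .165 .042 6; python3 - <<'E'
from h import *
c=camera('top'); a=cv2.resize(c['img'][220:345,175:325],(750,625-25),interpolation=cv2.INTER_CUBIC); cv2.imwrite('pics/over.png',a[:,:,::-1])
E
```

```text
t 2.85 ee [0.5011 0.1664 0.1137] yaw_y 6.23 tilt [-0.005 -0.001 -1.   ] F [ 1.  -0.1  1.6] w 0.0854
Ftray 0.7 -0.8
shift [0.0717 0.0031 0.0016] spin 0.0039
```

View pics/over.png

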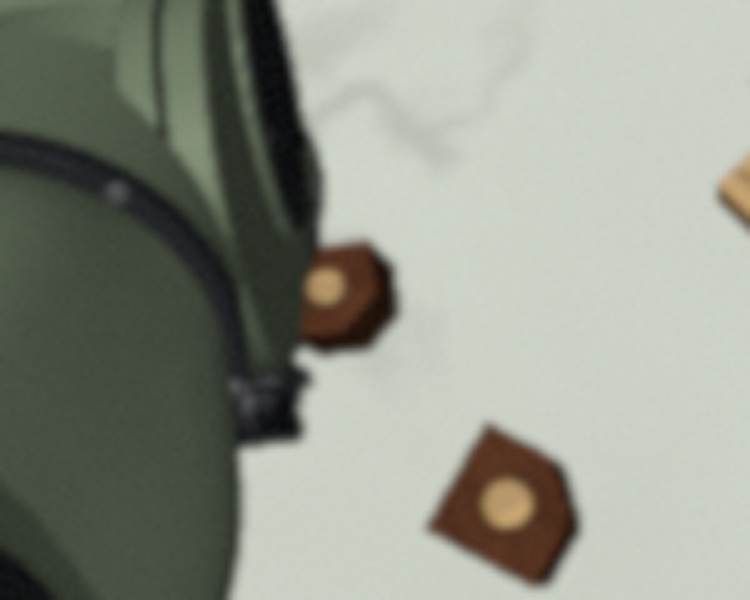

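The top view shows the gripper body hiding part of the small post (dowel at about (325,287) in the crop). Parallax pushes the raised gripper to the left, which fits. I'm descending to z = 0.042 while watching the wrist force.

Call:
arm_command(
  series=[
    [[0.01,0.002,0.001],0],
    [[0.03,0.002,0.001],0],
    [[0.05,0.002,0.001],0],
    [[0.072,0.002,0.001],0],
    [[0.072,0.002,0.001],0],
  ],
)

```text
time: 3.4
ee_pos: [0.5049, 0.1651, 0.0435]
tcp_rot: [0.472, 0.526, -0.473, 0.526]
wrist_force: [-0.3, 0.9, 0.7]
width: 0.0858
```

```bash
python3 g.py .504 .165 .042 6; python3 - <<'E'
from h import *
c=camera('side'); a=cv2.resize(c['img'][230:370,280:460],(720,560),interpolation=cv2.INTER_CUBIC); cv2.imwrite('pics/down.png',a[:,:,::-1])
E
```

```text
t 3.4 ee [0.5049 0.1651 0.0435] yaw_y 6.16 tilt [-0.001 -0.    -1.   ] F [-0.3  0.9  0.7] w 0.0858
Ftray 0.4 0.8
shift [ 0.0015 -0.001   0.    ] spin 0.0028
```

View pics/down.png

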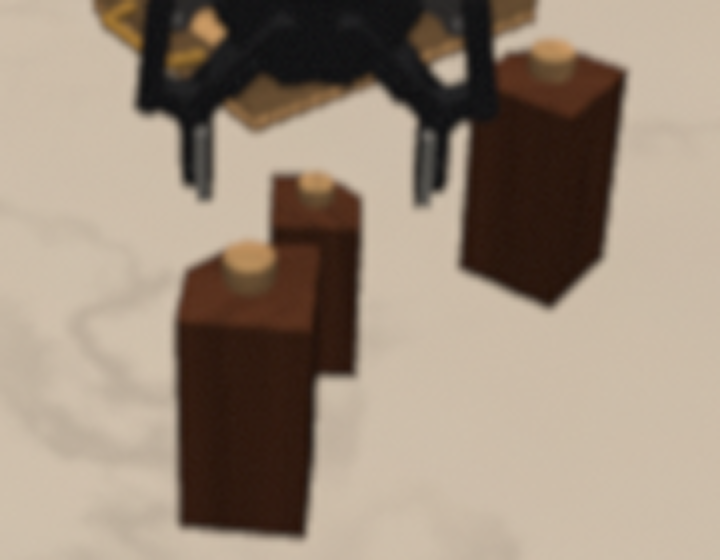

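The side view shows the open fingertips at crop pixels (205,195) and (422,205), straddling the small post (280-360, 175-375). They sit higher in the picture than I predicted, so I'll check them with depth before closing.

```bash
python3 - <<'E'
from h import *
np.set_printoptions(precision=3,suppress=True)
c=camera('side'); P=cloud(c)
print('TCPpix',proj(c,observe()['ee_pos']),proj(c,[.505,.165,.0565]))
for v,u in [(265,331),(270,331),(275,331),(278,331),(270,387),(275,386),(279,385),(280,358),(278,359),(300,360),(250,318)]: print(u,v,P[v,u],c['img'][v,u])
c=camera('top');P=cloud(c)
m=(c['depth']>0)&(P[...,2]<.1)&(P[...,2]>.03)&(np.hypot(P[...,0]-.505,P[...,1]-.165)<.07)
h=P[m]; print(len(h),h.min(0),h.max(0))
for r in pinpoint('top','post')+pinpoint('side','post'): print(np.round(r['centre'],3),round(r['p'],2))
E
```

```text
TCPpix [356, 299] [357, 294]
331 265 [0.547 0.182 0.124] [61 59 54]
331 270 [0.547 0.183 0.114] [62 59 56]
331 275 [0.548 0.182 0.104] [64 61 57]
331 278 [0.548 0.183 0.098] [95 89 81]
387 270 [0.456 0.17  0.115] [76 74 70]
386 275 [0.457 0.171 0.105] [79 77 72]
385 279 [0.458 0.174 0.099] [83 80 75]
358 280 [0.503 0.168 0.088] [97 72 47]
359 278 [0.502 0.167 0.091] [124  95  62]
360 300 [0.498 0.178 0.054] [44 24 14]
318 250 [0.568 0.184 0.152] [18 18 20]
158 [0.452 0.138 0.03 ] [0.524 0.163 0.1  ]
[0.407 0.077 0.001] 0.58
[ 0.503  0.157 -0.003] 0.57
[0.509 0.158 0.001] 0.7
[ 0.515  0.248 -0.001] 0.62
[0.406 0.081 0.002] 0.61
```

```bash
python3 - <<'E'
from h import *
np.set_printoptions(precision=3,suppress=True)
print(observe()['ee_pos'],observe()['time'])
c=camera('side'); P=cloud(c)
for u in (331,327,386,390): print(u,[(v,P[v,u].round(3).tolist()) for v in range(272,300,3)])
m=(P[...,2]>.02)&(c['depth']>0)&(np.hypot(P[...,0]-.503,P[...,1]-.165)<.08)&(abs(P[...,0]-.503)>.026)&(P[...,1]<.2)
print(np.sort(P[m][:,2])[:20], m.sum())
a=cv2.resize(c['img'][150:330,260:460],(800,600)[:2],interpolation=cv2.INTER_CUBIC); cv2.imwrite('pics/down2.png',a[:,:,::-1])
E
```

```text
[0.506 0.165 0.046] 3.65
331 [(272, [0.548, 0.182, 0.11]), (275, [0.548, 0.183, 0.104]), (278, [0.548, 0.181, 0.097]), (281, [0.57, 0.055, -0.001]), (284, [0.568, 0.065, -0.001]), (287, [0.566, 0.074, -0.002]), (290, [0.565, 0.083, -0.003]), (293, [0.563, 0.093, -0.002]), (296, [0.537, 0.244, 0.108]), (299, [0.536, 0.251, 0.107])]
327 [(272, [0.555, 0.179, 0.107]), (275, [0.555, 0.178, 0.1]), (278, [0.58, 0.044, -0.002]), (281, [0.578, 0.054, -0.003]), (284, [0.576, 0.068, -0.0]), (287, [0.574, 0.077, -0.001]), (290, [0.573, 0.084, -0.003]), (293, [0.571, 0.096, -0.001]), (296, [0.569, 0.106, -0.001]), (299, [0.542, 0.254, 0.109])]
386 [(272, [0.457, 0.171, 0.112]), (275, [0.457, 0.171, 0.105]), (278, [0.456, 0.172, 0.1]), (281, [0.459, 0.039, -0.001]), (284, [0.458, 0.049, -0.001]), (287, [0.458, 0.058, -0.002]), (290, [0.457, 0.067, -0.002]), (293, [0.457, 0.077, -0.002]), (296, [0.456, 0.088, -0.001]), (299, [0.455, 0.095, -0.003])]
390 [(272, [0.451, 0.167, 0.11]), (275, [0.45, 0.167, 0.103]), (278, [0.451, 0.025, -0.002]), (281, [0.451, 0.035, -0.002]), (284, [0.45, 0.047, -0.002]), (287, [0.45, 0.058, -0.0]), (290, [0.449, 0.066, -0.002]), (293, [0.449, 0.075, -0.003]), (296, [0.448, 0.087, -0.001]), (299, [0.448, 0.096, -0.001])]
[0.094 0.094 0.094 0.094 0.095 0.096 0.096 0.096 0.096 0.096 0.096 0.097
 0.097 0.097 0.098 0.098 0.098 0.098 0.098 0.098] 3469
```

View pics/down2.png

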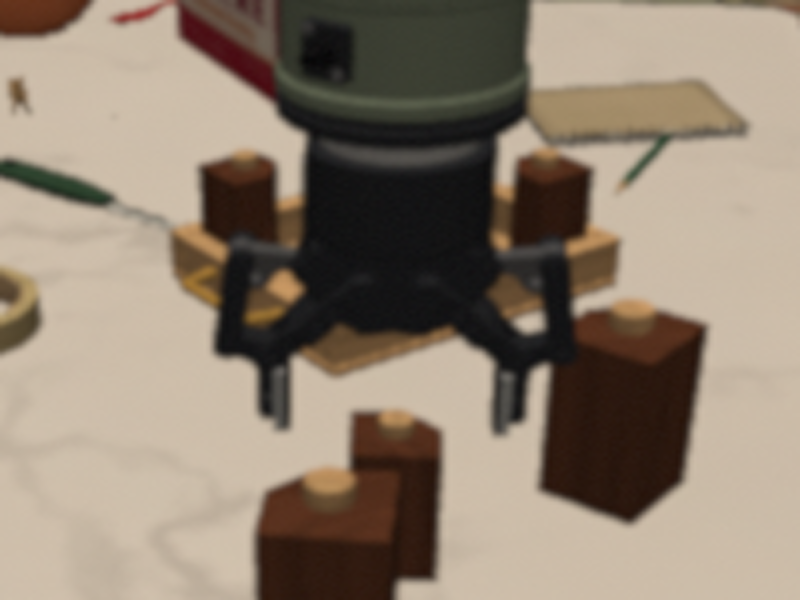

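The side view shows the fingertips at crop (280,425) and (498,430), ending just above the post's top at (395,420). Depth puts them at z ≈ 0.096, although the reported TCP is 0.044. The open pads standing 13 mm back explains only part of that. I'll part-close the fingers to 50 mm without touching anything and measure again.

Call:
arm_command(
  series=[
    [[0,0,0],0],
    [[0,0,0],0],
    [[0,0,0],0],
    [[0,0,0],0],
  ],
  claw=0.6,
)

```text
time: 4.1
ee_pos: [0.5054, 0.1649, 0.0445]
tcp_rot: [0.473, 0.526, -0.473, 0.526]
wrist_force: [0.3, -0.1, 0.5]
width: 0.0511
```

```bash
cat > tips.py <<'E'
from h import *
np.set_printoptions(precision=4,suppress=True)
E=[observe()['ee_pos']]
c=camera('side'); P=cloud(c); E.append(observe()['ee_pos'])
e=np.mean(E,0); print('ee',E,'w',observe()['width'])
g=(c['img'].astype(int).max(-1)-c['img'].astype(int).min(-1)<22)&(c['img'].max(-1)<110)&(c['depth']>0)
for s in (1,-1):
    m=g&(s*(P[...,0]-e[0])>.021)&(abs(P[...,0]-e[0])<.075)&(abs(P[...,1]-e[1])<.04)&(P[...,2]>.015)
    Q=P[m]; zz=np.sort(Q[:,2])[:8]; L=Q[Q[:,2]<zz[0]+.015]; print('finger',s,'zmin',zz[[0,3,7]],'x',L[:,0].min(),L[:,0].max(),'y',L[:,1].min(),L[:,1].max())
m=g&(abs(P[...,0]-e[0])<.015)&(abs(P[...,1]-e[1])<.06)&(P[...,2]>.11); print('body zmin',np.sort(P[m][:,2])[:5])
E
python3 tips.py
```

```text
ee [array([0.5054, 0.1649, 0.0445]), array([0.5054, 0.1649, 0.0444])] w 0.05105340664591734
finger 1 zmin [0.0871 0.0902 0.0909] x 0.5293700649498395 0.5420271943168521 y 0.1740104053930343 0.1819253693410089
finger -1 zmin [0.0873 0.089  0.0906] x 0.4662531855596483 0.4778618251158731 y 0.16717947007155626 0.17571238736352734
body zmin [0.1511 0.1521 0.1525 0.1528 0.1529]
```

Vision puts the real fingertips about 36-38 mm above the reported TCP: tips 0.088, body underside 0.151, reported z 0.0445. In x and y they agree to about 3 mm. Table and post heights are right in both cameras, so I'll trust vision for z and descend 44 mm more in small steps, watching the force.

Call:
arm_command(
  series=[
    [[0,0,0],0],
    [[0.008,0,0],0],
    [[0.016,0,0],0],
    [[0.02,0,0],0],
    [[0.02,0,0],0],
  ],
  claw=0.9,
)

```text
time: 4.65
ee_pos: [0.505, 0.1647, 0.0235]
tcp_rot: [0.472, 0.526, -0.473, 0.526]
wrist_force: [0.2, 0.4, 0.1]
width: 0.077
```

```bash
python3 g.py;python3 tips.py
```

```text
t 4.65 ee [0.505  0.1647 0.0235] yaw_y 6.13 tilt [-0.001 -0.001 -1.   ] F [0.2 0.4 0.1] w 0.077
Ftray 0.4 0.2
ee [array([0.505 , 0.1647, 0.0235]), array([0.5052, 0.1648, 0.024 ])] w 0.07644844367191994
finger 1 zmin [0.0713 0.0733 0.0764] x 0.5425812618229958 0.5542477449755373 y 0.17481995515486884 0.18288993089017064
finger -1 zmin [0.0719 0.0749 0.0768] x 0.45383543565297146 0.46409769231391246 y 0.16583927342876192 0.17415713683741
body zmin [0.1308 0.1312 0.1315 0.1317 0.1318]
```

Call:
arm_command(
  series=[
    [[0.007,0,0],0],
    [[0.014,0,0],0],
    [[0.02,0,0],0],
    [[0.023,0,0],0],
    [[0.023,0,0],0],
  ],
)

```text
time: 5.2
ee_pos: [0.5052, 0.1648, 0.0009]
tcp_rot: [0.472, 0.526, -0.473, 0.526]
wrist_force: [0.3, 0.4, -0.5]
width: 0.077
```

```bash
python3 g.py;python3 tips.py
```

```text
t 5.2 ee [0.5052 0.1648 0.0009] yaw_y 6.13 tilt [-0.001 -0.    -1.   ] F [ 0.3  0.4 -0.5] w 0.077
Ftray 0.4 0.1
ee [array([0.5052, 0.1648, 0.0009]), array([0.5053, 0.1648, 0.0013])] w 0.07667274837284829
finger 1 zmin [0.0573 0.0605 0.0633] x 0.542846356231848 0.5541797905911503 y 0.17576799536364648 0.1821964707616791
finger -1 zmin [0.0506 0.0524 0.0547] x 0.45304891538769376 0.46460371968147934 y 0.16608055919733586 0.1747819322466346
body zmin [0.1102 0.1103 0.1112 0.1114 0.1115]
```

Body 0.110, tips about 0.05 (about 0.043 once closed on 40 mm) and no force, so the offset is real. Closing now.

Call:
arm_command(
  series=[
    [[0,0,0],0],
    [[0,0,0],0],
    [[0,0,0],0],
    [[0,0,0],0],
    [[0,0,0],0],
  ],
  claw=0,
  force=60,
)

```text
time: 5.75
ee_pos: [0.5055, 0.165, 0.0017]
tcp_rot: [0.473, 0.526, -0.472, 0.526]
wrist_force: [-0.7, 0.2, 5.2]
width: 0.0391
```

```bash
python3 g.py;python3 tips.py; python3 b.py | grep -v -e fixed -e rim
```

```text
t 5.75 ee [0.5055 0.165  0.0017] yaw_y 6.13 tilt [ 0.  0. -1.] F [-0.7  0.2  5.2] w 0.0391
Ftray -0.3 0.6
ee [array([0.5055, 0.165 , 0.0017]), array([0.5054, 0.165 , 0.0017])] w 0.03934498126965419
finger 1 zmin [0.0756 0.0771 0.0794] x 0.5272847097655574 0.5529789853801994 y 0.15769797634446323 0.1859353427440026
finger -1 zmin [0.0412 0.0435 0.0445] x 0.47276130438253283 0.4843878901440827 y 0.16832643986387313 0.1779555847256573
body zmin [0.1107 0.1109 0.111  0.1114 0.1114]
top hist [(0.092, 8), (0.036, 5), (0.052, 4), (0.038, 4), (0.046, 3), (0.05, 3)] 0.6387643202368118
face 6 ((486.653076171875, 142.66934204101562), (2.4425015449523926, 48.424373626708984), 78.5728530883789) [498.8066 140.3305] 0.08576815862936166
[[463.16278076171875, 148.663330078125], [510.62725830078125, 139.0694122314453]]
bevel [0.4158 0.063  0.0531] 0.83
bevel [0.495  0.141  0.0432] 0.46
ec [ 0.5553 -0.0304  0.0145] 0.96
side hist [(0.082, 153), (0.08, 110), (0.09, 83), (0.138, 67), (0.136, 59), (0.092, 57)] 0.5095276298678352
face 325 ((504.64593505859375, 161.7738037109375), (79.9292984008789, 39.43708038330078), 4.521864891052246) [504.0912 169.3155] 0.08246520420525921
[[543.5718994140625, 176.48521423339844], [528.7648315429688, 183.4613800048828], [473.6720275878906, 177.0712890625], [463.9405822753906, 169.56170654296875], [475.5502014160156, 154.4599151611328], [497.0715026855469, 144.33287048339844], [520.20703125, 143.224365234375], [537.7890625, 157.08705139160156]]
bevel [0.4941 0.1512 0.038 ] 0.9
bevel [0.413  0.0563 0.0509] 0.76
ec [ 0.5557 -0.0274  0.0062] 0.64
ec [ 0.5077  0.1547 -0.0002] 0.32
```

Call:
arm_command(
  series=[
    [[-0.02,0,0],0],
    [[-0.06,0,0],0],
    [[-0.1,0,0],0],
    [[-0.1,0,0],0],
    [[-0.1,0,0],0],
  ],
)

```text
time: 6.6
ee_pos: [0.5055, 0.1651, 0.1019]
tcp_rot: [0.473, 0.526, -0.472, 0.526]
wrist_force: [0.4, 0.4, -1.3]
width: 0.0391
```

```bash
python3 g.py .5504 -.0668 .1 44.3; python3 - <<'E'
from h import *
for n in ('side','top'):
    c=camera(n)
    for r in pinpoint(n,'post')[:3]: print(n,np.round(r['centre'],3),round(r['p'],2))
E
```

```text
t 6.6 ee [0.5055 0.1651 0.1019] yaw_y 6.14 tilt [ 0.001  0.    -1.   ] F [ 0.4  0.4 -1.3] w 0.0391
Ftray 0.6 0.1
shift [0.0018 0.0198 0.2354] spin -0.666
side [ 0.516  0.246 -0.002] 0.97
side [ 0.407  0.081 -0.002] 0.72
side [0.508 0.155 0.101] 0.58
top [0.406 0.077 0.   ] 0.88
top [0.504 0.159 0.099] 0.45
```

The post is lifted (foot ≈ 0.10 by both cameras). Next I move it over the corner with a 10 mm inset and turn it.

Call:
arm_command(
  series=[
    [[0,0.003,0.035],-0.1],
    [[0,0.007,0.08],-0.23],
    [[0,0.011,0.125],-0.36],
    [[0,0.015,0.17],-0.49],
    [[0,0.018,0.21],-0.6],
  ],
)

```text
time: 7.3
ee_pos: [0.5455, -0.0444, 0.1007]
tcp_rot: [0.294, 0.643, -0.295, 0.643]
wrist_force: [1.4, 1.0, -0.9]
width: 0.0392
```

Call:
arm_command(
  series=[
    [[0,0,0],0],
    [[0,0,0],0],
  ],
)

```text
time: 7.5
ee_pos: [0.5453, -0.0427, 0.1006]
tcp_rot: [0.297, 0.642, -0.297, 0.641]
wrist_force: [0.3, 0.8, -1.3]
width: 0.039
```

```bash
python3 g.py .5504 -.0668 .1 44.3
```

```text
t 7.5 ee [ 0.5453 -0.0427  0.1006] yaw_y 40.36 tilt [-0.001  0.    -1.   ] F [ 0.3  0.8 -1.3] w 0.039
Ftray 0.8 0.3
shift [ 0.0006 -0.0117  0.0217] spin -0.0688
```

Call:
arm_command(
  series=[
    [[0,-0.006,0.011],-0.035],
    [[0,-0.0117,0.0217],-0.069],
    [[0.02,-0.0117,0.0217],-0.069],
    [[0.04,-0.0117,0.0217],-0.069],
    [[0.04,-0.0117,0.0217],-0.069],
  ],
)

```text
time: 8.0
ee_pos: [0.5496, -0.0645, 0.0593]
tcp_rot: [0.273, 0.654, -0.274, 0.651]
wrist_force: [0.1, -0.3, -1.1]
width: 0.0391
```

```bash
python3 g.py .5504 -.0668 .013 44.3; python3 - <<'E'
from h import *
a=np.radians(44.3);C=np.array([.5363,-.1426]);R=np.array([[np.cos(a),np.sin(a)],[-np.sin(a),np.cos(a)]])
ims=[]
for n in ('side','top'):
    c=camera(n)
    for r in pinpoint(n,'post')[:6]: print(n,np.round(r['centre'],3),'tray mm',(R@(r['centre'][:2]-C)*1000).round(1),round(r['p'],2))
    u,v=proj(c,[.5504,-.06,.09]); ims.append(cv2.resize(c['img'][v-75:v+75,u-75:u+75],(400,400),interpolation=cv2.INTER_CUBIC))
cv2.imwrite('pics/pre.png',np.hstack(ims)[:,:,::-1])
E
```

```text
t 8.0 ee [ 0.5496 -0.0645  0.0593] yaw_y 44.52 tilt [-0.004  0.001 -1.   ] F [ 0.1 -0.3 -1.1] w 0.0391
Ftray -0.1 -0.3
shift [ 0.0463 -0.0009  0.0024] spin 0.0038
side [0.515 0.246 0.   ] tray mm [256.2 292.7] 0.78
side [ 0.557 -0.072  0.06 ] tray mm [64.3 35.9] 0.75
side [ 0.408  0.082 -0.002] tray mm [ 64.3 250.3] 0.63
top [ 0.518  0.252 -0.   ] tray mm [262.7 295.3] 0.71
top [ 0.406  0.076 -0.   ] tray mm [ 59.1 247.7] 0.68
```

View pics/pre.png

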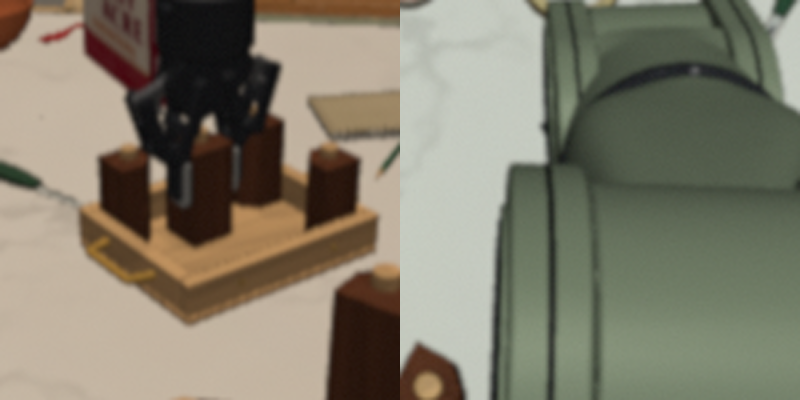

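The left (side) view shows the held post upright over the tray near the empty corner: foot at about (200,243), inside the rim corner at (190,285), faces parallel to the rims. The top view is blocked by the arm. Lowering to about 1.5 mm above the floor.

Call:
arm_command(
  series=[
    [[0.015,-0.0005,0.001],0],
    [[0.03,-0.0005,0.001],0],
    [[0.04,-0.0005,0.001],0],
    [[0.0455,-0.0005,0.001],0],
    [[0.0455,-0.0005,0.001],0],
  ],
)

```text
time: 8.7
ee_pos: [0.5512, -0.067, 0.0158]
tcp_rot: [0.274, 0.652, -0.274, 0.652]
wrist_force: [-0.3, -1.0, -0.9]
width: 0.0397
```

```bash
python3 g.py .5504 -.0668 .013 44.3; python3 - <<'E'
from h import *
a=np.radians(44.3);C=np.array([.5363,-.1426]);R=np.array([[np.cos(a),np.sin(a)],[-np.sin(a),np.cos(a)]])
c=camera('side')
for r in pinpoint('side','post')[:6]: print(np.round(r['centre'],3),'tray mm',(R@(r['centre'][:2]-C)*1000).round(1),round(r['p'],2))
E
```

```text
t 8.7 ee [ 0.5512 -0.067   0.0158] yaw_y 44.46 tilt [-0. -0. -1.] F [-0.3 -1.  -0.9] w 0.0397
Ftray -0.9 -0.5
shift [ 0.0028 -0.0004 -0.0007] spin 0.0029
[ 0.559 -0.072  0.016] tray mm [65.3 34.9] 0.72
[0.516 0.248 0.   ] tray mm [257.7 293.6] 0.71
[0.406 0.081 0.002] tray mm [ 63. 251.] 0.69
```

Call:
arm_command(
  series=[
    [[0,0.002,-0.002],0],
    [[0,0.004,-0.004],0],
    [[0,0.005,-0.006],0],
    [[0,0.005,-0.006],0],
  ],
)

```text
time: 9.2
ee_pos: [0.5506, -0.0588, 0.016]
tcp_rot: [0.274, 0.652, -0.273, 0.652]
wrist_force: [-0.1, -0.5, -0.6]
width: 0.0395
```

```bash
python3 g.py
```

```text
t 9.2 ee [ 0.5506 -0.0588  0.016 ] yaw_y 44.49 tilt [ 0.  0. -1.] F [-0.1 -0.5 -0.6] w 0.0395
Ftray -0.4 -0.3
```

Call:
arm_command(
  series=[
    [[0,0.001,0],0],
    [[0,0.002,0],0],
    [[0,0.003,0],0],
    [[0,0.003,0],0],
  ],
)

```text
time: 9.6
ee_pos: [0.5528, -0.0572, 0.0159]
tcp_rot: [0.274, 0.652, -0.274, 0.652]
wrist_force: [-0.6, 0.1, -1.4]
width: 0.0387
```

```bash
python3 g.py
```

```text
t 9.6 ee [ 0.5528 -0.0572  0.0159] yaw_y 44.47 tilt [ 0. -0. -1.] F [-0.6  0.1 -1.4] w 0.0387
Ftray -0.4 0.5
```

Call:
arm_command(
  series=[
    [[0,0.001,0],0],
    [[0,0.002,0],0],
    [[0,0.002,0],0],
  ],
)

```text
time: 9.9
ee_pos: [0.553, -0.057, 0.0159]
tcp_rot: [0.273, 0.652, -0.275, 0.651]
wrist_force: [-7.1, -5.8, 4.3]
width: 0.0395
```

```bash
python3 g.py
```

```text
t 9.9 ee [ 0.553  -0.057   0.0159] yaw_y 44.4 tilt [-0.003 -0.002 -1.   ] F [-7.1 -5.8  4.3] w 0.0395
Ftray -9.1 0.8
```

The short rim is contacted (-9 N along tray x). I'm backing off, lowering 3 mm to just above the floor, then finding the long rim.

Call:
arm_command(
  series=[
    [[0,-0.003,0],0],
    [[0.0015,-0.003,0],0],
    [[0.003,-0.003,0],0],
    [[0.003,-0.003,0],0],
  ],
)

```text
time: 10.3
ee_pos: [0.552, -0.0577, 0.0126]
tcp_rot: [0.274, 0.652, -0.274, 0.652]
wrist_force: [1.2, -0.3, -1.2]
width: 0.0392
```

```bash
python3 g.py
```

```text
t 10.3 ee [ 0.552  -0.0577  0.0126] yaw_y 44.47 tilt [-0.  0. -1.] F [ 1.2 -0.3 -1.2] w 0.0392
Ftray 0.7 -1.0
```

Call:
arm_command(
  series=[
    [[0,0,-0.0015],0],
    [[0,0,-0.003],0],
    [[0,0,-0.0045],0],
    [[0,0,-0.0045],0],
  ],
)

```text
time: 10.7
ee_pos: [0.5488, -0.0544, 0.0129]
tcp_rot: [0.274, 0.652, -0.274, 0.652]
wrist_force: [0.1, 0.5, -0.8]
width: 0.0391
```

```bash
python3 g.py
```

```text
t 10.7 ee [ 0.5488 -0.0544  0.0129] yaw_y 44.48 tilt [-0.  0. -1.] F [ 0.1  0.5 -0.8] w 0.0391
Ftray 0.4 0.3
```

Call:
arm_command(
  series=[
    [[0,0,-0.001],0],
    [[0,0,-0.002],0],
    [[0,0,-0.003],0],
    [[0,0,-0.003],0],
  ],
)

```text
time: 11.1
ee_pos: [0.5483, -0.0541, 0.0132]
tcp_rot: [0.274, 0.65, -0.274, 0.653]
wrist_force: [8.5, -8.5, -6.3]
width: 0.0393
```

```bash
python3 g.py
```

```text
t 11.1 ee [ 0.5483 -0.0541  0.0132] yaw_y 44.4 tilt [ 0.003 -0.002 -1.   ] F [ 8.5 -8.5 -6.3] w 0.0393
Ftray 0.2 -12.0
```

The long rim is contacted (-12 N). I'm easing that, then pressing x, then y again.

Call:
arm_command(
  series=[
    [[0,0,0.0025],0],
    [[0,0.001,0.0025],0],
    [[0,0.002,0.0025],0],
    [[0,0.003,0.0025],0],
    [[0,0.003,0.0025],0],
  ],
)

```text
time: 11.6
ee_pos: [0.5493, -0.0534, 0.0129]
tcp_rot: [0.273, 0.653, -0.275, 0.651]
wrist_force: [-5.9, -7.1, 4.6]
width: 0.0396
```

```bash
python3 g.py
```

```text
t 11.6 ee [ 0.5493 -0.0534  0.0129] yaw_y 44.4 tilt [-0.003 -0.002 -1.   ] F [-5.9 -7.1  4.6] w 0.0396
Ftray -9.2 -1.0
```

Call:
arm_command(
  series=[
    [[0,0,-0.0015],0],
    [[0,0.0005,-0.003],0],
    [[0,0.001,-0.004],0],
    [[0,0.0015,-0.005],0],
    [[0,0.0015,-0.005],0],
  ],
)

```text
time: 12.1
ee_pos: [0.5489, -0.0528, 0.0132]
tcp_rot: [0.273, 0.65, -0.277, 0.653]
wrist_force: [5.3, -30.0, -5.0]
width: 0.0394
```

```bash
python3 g.py
```

```text
t 12.1 ee [ 0.5489 -0.0528  0.0132] yaw_y 44.27 tilt [ 0.002 -0.006 -1.   ] F [  5.3 -30.   -5. ] w 0.0394
Ftray -17.2 -25.2
```

Both rims are now loaded (17 N and 25 N). Next I check height, position and tilt with the side camera.

```bash
python3 - <<'E'
from h import *
np.set_printoptions(precision=4,suppress=True)
a=np.radians(44.3);C=np.array([.5363,-.1426]);R=np.array([[np.cos(a),np.sin(a)],[-np.sin(a),np.cos(a)]])
for k in range(3):
    c=camera('side')
    for r in pinpoint('side','post')[:6]:
        if r['centre'][1]<0: print(np.round(r['centre'],4),'tray mm',(R@(r['centre'][:2]-C)*1000).round(1),round(r['p'],2))
P=cloud(c); ok=c['depth']>0
X=(P[...,:2]-C)@R.T*1000
br=(c['img'][...,0].astype(int)-c['img'][...,2]>15)&(c['img'].max(-1)<110)
for nm,x0,y0 in (('held',70,50),('f1',-70,50),('f2',70,-50),('f3',-70,-50)):
    m=ok&br&(abs(X[...,0]-x0)<23)&(abs(X[...,1]-y0)<23)&(P[...,2]>.085)&(P[...,2]<.1)
    z=P[m][:,2]; Q=X[m]; print(nm,m.sum(),np.percentile(z,[50,90]), Q.min(0),Q.max(0))
u,v=proj(c,[.551,-.058,.06]); cv2.imwrite('pics/seat.png',cv2.resize(c['img'][v-60:v+60,u-80:u+80],(800,600),interpolation=cv2.INTER_CUBIC)[:,:,::-1])
E
python3 g.py
```

```text
[ 0.5544 -0.0616  0.0117] tray mm [69.5 45.3] 0.8
[ 0.5551 -0.0607  0.0109] tray mm [70.7 45.5] 0.63
[ 0.5573 -0.0625  0.0127] tray mm [71.  42.7] 0.74
[ 0.7776 -0.0485  0.0034] tray mm [ 238.4 -101.2] 0.16
held 136 [0.0929 0.0953] [49.8164 46.1131] [92.9445 72.3263]
f1 141 [0.0916 0.0945] [-86.7386  34.5322] [-47.6045  72.6612]
f2 83 [0.0917 0.096 ] [ 54.9967 -67.5122] [ 92.8286 -29.5864]
f3 23 [0.0919 0.0974] [-86.1079 -56.8116] [-63.3311 -29.8015]
t 12.4 ee [ 0.5489 -0.0528  0.0132] yaw_y 44.26 tilt [ 0.002 -0.006 -1.   ] F [  5.4 -30.4  -3.5] w 0.0394
Ftray -17.4 -25.5
```

View pics/seat.png

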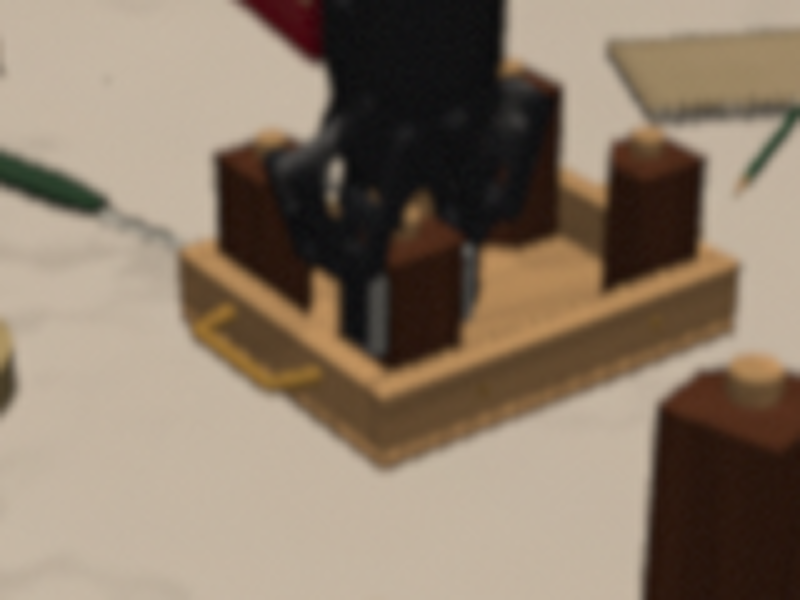

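The side view shows the post standing in the corner behind both rims (foot line about (390,362)-(460,345)). Its rim distances match those of the fixed post at (605-690, 262-288). By depth its outer faces line up with the fixed posts' to about 0.5 mm, and its top is about 1.2 mm higher, so I'll lower 0.8 mm for margin and compare the faces once more.

Call:
arm_command(
  series=[
    [[0.0004,0,0],0],
    [[0.0008,0,0],0],
    [[0.0008,0,0],0],
    [[0.0008,0,0],0],
  ],
)

```text
time: 12.8
ee_pos: [0.549, -0.0529, 0.0131]
tcp_rot: [0.273, 0.65, -0.277, 0.653]
wrist_force: [1.6, -30.5, 12.7]
width: 0.0391
```

```bash
python3 g.py; python3 - <<'E'
from h import *
np.set_printoptions(precision=2,suppress=True)
a=np.radians(44.3);C=np.array([.5363,-.1426]);R=np.array([[np.cos(a),np.sin(a)],[-np.sin(a),np.cos(a)]])
c=camera('side');P=cloud(c); ok=c['depth']>0; X=(P[...,:2]-C)@R.T*1000
br=(c['img'][...,0].astype(int)-c['img'][...,2]>15)&(c['img'].max(-1)<110)
for nm,x0 in (('held',70),('f1',-70)):
    m=ok&br&(abs(X[...,0]-x0)<14)&(abs(X[...,1]-70)<10)&(P[...,2]>.05)&(P[...,2]<.085)
    A=np.c_[np.ones(m.sum()),X[m][:,0]-x0,P[m][:,2]*1000-65]; k=np.linalg.lstsq(A,X[m][:,1],rcond=None)[0]
    print(nm,m.sum(),'y face',k[0],'yaw,tilt rad',k[1:])
for z in ('held',50),('f2',-50):
    m=ok&br&(abs(X[...,1]-z[1])<22)&(abs(X[...,0]-90)<8)&(P[...,2]>.045)&(P[...,2]<.085); print(z,m.sum(),np.median(X[m][:,0]))
    m=ok&br&(abs(X[...,1]-z[1])<23)&(abs(X[...,0]-70)<23)&(P[...,2]>.085)&(P[...,2]<.1); print('top',np.median(P[m][:,2])*1000)
E
```

```text
t 12.8 ee [ 0.549  -0.0529  0.0131] yaw_y 44.25 tilt [ 0.002 -0.006 -1.   ] F [  1.6 -30.5  12.7] w 0.0391
Ftray -20.1 -22.9
held 145 y face 69.77462607268438 yaw,tilt rad [0.01 0.02]
f1 121 y face 69.39843624897811 yaw,tilt rad [-0.01  0.  ]
('held', 50) 63 87.73701311291475
top 93.07054898640921
('f2', -50) 178 90.50931394976453
top 91.71315277169748
```

The extra 0.8 mm shows up as +13 N vertically with no descent, so rim friction (or the floor) is holding it. I'm releasing the press, letting the height settle, then re-pressing.

Call:
arm_command(
  series=[
    [[0,-0.002,0.003],0],
    [[0,-0.005,0.006],0],
    [[0,-0.006,0.007],0],
    [[0,-0.006,0.007],0],
    [[0,-0.006,0.007],0],
  ],
)

```text
time: 13.35
ee_pos: [0.5488, -0.0565, 0.012]
tcp_rot: [0.274, 0.652, -0.274, 0.652]
wrist_force: [0.1, -0.6, -1.4]
width: 0.0392
```

```bash
python3 g.py
```

```text
t 13.35 ee [ 0.5488 -0.0565  0.012 ] yaw_y 44.48 tilt [-0.  0. -1.] F [ 0.1 -0.6 -1.4] w 0.0392
Ftray -0.4 -0.5
```

It hangs free at ee z 0.012 (foot ≈ 0.0105, no floor force). Re-pressing into both rims.

Call:
arm_command(
  series=[
    [[0,0.002,-0.002],0],
    [[0,0.0035,-0.0035],0],
    [[0,0.0045,-0.005],0],
    [[0,0.0055,-0.006],0],
    [[0,0.006,-0.0068],0],
  ],
)

```text
time: 13.85
ee_pos: [0.5489, -0.0528, 0.0123]
tcp_rot: [0.273, 0.65, -0.277, 0.653]
wrist_force: [4.6, -34.3, -5.5]
width: 0.0395
```

Call:
arm_command(
  series=[
    [[0,0,0],0],
    [[0,0,0],0],
    [[0,0,0],0],
  ],
)

```text
time: 14.15
ee_pos: [0.5489, -0.0528, 0.0123]
tcp_rot: [0.273, 0.65, -0.277, 0.653]
wrist_force: [3.4, -30.9, -6.1]
width: 0.0394
```

```bash
python3 g.py; python3 - <<'E'
from h import *
print(np.abs(observe()['dq']).max())
for n in ('top','side'):
    c=camera(n)
    for l in ('masking_tape','kitchen_timer','peeler'):
        r=pinpoint(n,l); print(n,l,[np.round(x['centre'],3).tolist() for x in r[:1]])
a=np.radians(44.3);C=np.array([.5363,-.1426]);R=np.array([[np.cos(a),np.sin(a)],[-np.sin(a),np.cos(a)]])
P=cloud(c);X=(P[...,:2]-C)@R.T*1000
br=(c['img'][...,0].astype(int)-c['img'][...,2]>15)&(c['img'].max(-1)<110)&(c['depth']>0)
for nm,x0,y0 in (('held',70,50),('f1',-70,50),('f2',70,-50)):
    m=br&(abs(X[...,0]-x0)<23)&(abs(X[...,1]-y0)<23)&(P[...,2]>.085)&(P[...,2]<.1); print(nm,'top z',np.median(P[m][:,2]).round(4),'max',X[m].max(0).round(1))
E
```

```text
t 14.15 ee [ 0.5489 -0.0528  0.0123] yaw_y 44.27 tilt [ 0.001 -0.006 -1.   ] F [  3.4 -30.9  -6.1] w 0.0394
Ftray -19.1 -24.5
0.002190850364110525
top masking_tape [[0.781, -0.046, -0.002]]
top kitchen_timer [[0.784, 0.102, 0.002]]
top peeler [[0.754, -0.244, 0.0]]
side masking_tape []
side kitchen_timer [[0.786, 0.106, 0.002]]
side peeler [[0.754, -0.244, 0.0]]
held top z 0.0922 max [92.8 72.6]
f1 top z 0.0913 max [-47.   71.9]
f2 top z 0.0916 max [ 92.6 -30.1]
```

Steady: 19 N and 24 N on the rims, the post's outer faces flush with the fixed posts', foot about 0.7 mm above floor level, and the bystanders unmoved. Handing in.

```bash
python3 -c "
from cell import *
print(finish_job())"
```

```text
the job is handed in; nothing more can be done
None
```

The smallest loose post is standing in the tray's empty corner, bevel towards the middle. I handed the job in at about 14 s with the gripper still pressing it into both rims. No verdict is reported.

- **Press:** the last wrist reading was about 19 N towards the short rim and 24 N towards the long rim, with a 60 N grip. These are forces on the tool, so some of each may be friction on the other rim.
- **Position:** by depth, its outermost points lie within 1 mm of the fixed posts'. Its foot is about 0.6–0.8 mm above the tray floor, within the allowed 2.5 mm. I kept it just clear so the floor could not take up the push.
- **Turn and tilt:** the gripper's yaw matches the tray's to about 0.1°. Its tilt is about 0.006 rad, and the post's face read about 0.02 rad.
- **Bystanders:** the tape, timer and peeler read within about 4 mm of where they started. The side camera did not find the tape on the last look, but the top camera did.

Checks that disagreed:
- **Fingertip height:** the reported tool height was about 37 mm lower than the fingertips the camera saw. I went by vision, and a force-free descent and the grasp confirmed it.
- **Post's y position:** while pressed, the point network put it at 43–45 mm from the tray's centre, where 50 mm is the seat. Depth put the long-rim face flush to 0.4 mm.
- **Short-rim face:** one depth comparison put it about 3 mm short, probably because finger pixels were mixed in. Other depth readings and the contact force say flush.

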